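# Push a stuck filter case out of its covered bay with a rod through the eyelet

## Robot

A 6-joint arm with a two-finger parallel gripper is mounted at the origin on the work surface. World frame = base frame: x ahead of the robot, y to its left, z up, the work surface at z = 0. Lengths are in mm, angles in rad, forces in N, time in s.
With the tool pointing down it reaches from about 275 to 975 mm from the base axis. Payload 8.4 kg.
Tool frame: the origin (TCP) lies at the very end of the fingers, on their centre line; the grasp point (between the pads) lies 19 mm behind it; z points along the fingers, x is the direction in which the jaws open and shut, and the axes are right-handed (so a half turn about z gives the same grasp; the last joint's range is limited). The gripper opens to 92 mm and grips with 3 to 60 N. Pads are 20 mm wide; open, the fingers measure 128 mm over their backs; the gripper's body (75 mm by 189 mm) begins 69 mm behind the grasp point.
Start: joints at [1.146, 0.353, 1.633, -0, 1.155, -0.002], TCP at [256.446, 569.968, 214.583] pointing down, gripper open.
Joint ranges: [-2.63, 2.63], [-0.92, 2.1], [0.06, 2.66], [-1.3, 4.44], [0, 2.69], [-3.02, 3.02]. Speed limits (rad/s): [2.22, 2.22, 2.79, 3.14, 3.14, 3.14].

## Interface

Orientations are given as a unit quaternion [w, x, y, z].
In Python, from bench import robot gives the robot as it stands. Calls block until the motion is done:
- robot.move_ptp(position, orientation): joint-space move of the TCP to a pose.
- robot.move_straight(position, rate=150, ori=None, stop_force=None): straight line of the TCP; ori=None keeps the orientation; rate is the mean speed in mm/s. With stop_force (N) it stops when the force on the tool has changed by that much, and returns True; else False.
- robot.movej(angles): joint-space move.
- robot.open_gripper() and robot.close(strength=None): open the fingers fully, or close them until they stop; strength is the grip in N (None keeps the last).
- robot.pause(seconds).
- robot.solve_ik(position, orientation): joint angles nearest the present ones, or None.
- robot.camera(name): name is "scene" or "top" or "wrist"; returns a dict with "color" (384x512x3 uint8, blue, green, red), "intrinsics" (3x3 intrinsics, pixels), "D" ([k1, k2, p1, p2, k3] as OpenCV has them; the pictures are not rectified), "R" (3x3) and "t" (3): a world point X has camera coordinates R X + t. Camera axes: x right, y down, z forward; pixel columns grow to the right and rows downward; lengths in mm; the calibration is good to about 2 mm. A picture is of the moment at which its call begins. There is no depth.
A pose or a line that the arm cannot do raises robot.PlanningError and nothing moves.
- robot.job_done(): hands the job in, once; it reports no verdict.
Readings, each from a call of its own:
- robot.current_time(): time.
- robot.current_joint_pos(): joint angles.
- robot.current_qvel(): joint speeds.
- robot.current_effort(): joint torques, N m.
- robot.current_position(): TCP position.
- robot.current_tcp_rot(): TCP orientation.
- robot.current_contact_force(): force on the tool from outside, world axes, zero at the start.
- robot.current_moment(): the same for the moment, N m.
- robot.current_opening(): opening from 0.0 (shut) to 1.0 (fully open).
Only numpy, scipy, OpenCV 4.12 (cv2) and the standard library are available. Lean on these libraries where they do the work, as an engineer would, in place of code of your own. Each camera call takes 0.05 s, during which the arm holds its last target.

## Task

A filter case sits deep inside the covered bay of the drawer tray. Take the steel push rod from its rest, put its tip through the eyelet in the bay's black end plate (the plate slides sideways, so look or feel for the hole) and with the rod push the case out under the clear flap until about half of it stands out of the mouth. Then let go, leaving the rod sitting through the eyelet, do not touch the case with the gripper, and leave the other filters, ring, cap and blower where they are.

Things in the scene. Friction and masses are not known exactly. Their poses are not given: they have to be found in the camera images.
- bay: Fixed grey bay, 230 long (x) x 100 wide x 67 mm high. Origin: on the centre line under the outer face of the end wall (x = 0), at the tray floor, 4 mm above the table top; x is level and points from the eyelet end to the mouth. Plinth 26 mm high is the inner floor; 5 mm side walls, 90 mm apart, and a fixed clear cover (underside z 64 mm) reach to the mouth at x = 150.
- bay_slot (a point): Bay x = 0, y = 0, z = 38 mm: mid of a slot 58 wide x 18 high in the 12 mm end wall. Before it (bay x -8 to 0) is a rigid black plate, 100 wide x 40 high, with one 15 mm round hole, the eyelet (1.5 mm chamfer), centre at z = 38 mm. The plate stands still but was slid across beforehand: hole centre anywhere in y = -20 to +20 mm, not measured. A 4 mm white mark on the plate's top edge stands over it. Look or probe.
- bay_mouth (a point): Centre line of the bay at its mouth: bay x = 150, y = 0, z = 38 mm; axes as the bay's. A clear flap 86 wide x 32 mm, hinged 23 mm above this point, hangs freely across the mouth; the case pushes it outward with hardly any force. Beyond the mouth the inner floor goes on as an open ledge to x = 230 mm.
- case: The case to push out: clear flat square box 84 x 84 x 24 mm, about 120 g, round amber filter inside, lying flat on the bay's inner floor. Origin: centre of its underside. Slides along bay x, 3 mm of play each side, stays where it is left. At the start its face towards the eyelet is at bay x = 36 to 56 mm. Half out: its centre is level with the mouth.
- rod: Loose push rod, 198 mm long, about 200 g: steel shaft 12 mm in diameter, orange square grip 44 long x 22 x 22 mm. Origin: centre of the grip, on the axis; x points to the tip, 158 mm ahead; the shaft ends 40 mm behind. Balances about 50 mm ahead of the origin. Starts level, axis 38 mm above the tray floor, in two notches 32 mm behind and 80 mm ahead of the origin; the grip hangs free.
- rod_tip (a point): Centre of the push rod's tip end, which tapers to 9 mm in diameter over its last 2 mm; axes as the rod's.
- filter_a: Bystander: flat clear filter case 84 x 84 x 24 mm, origin at the centre of its underside, on the tray floor.
- filter_b: Bystander: flat clear filter case 84 x 84 x 24 mm, origin at the centre of its underside, on the tray floor.
- step_ring: Bystander: black step-up ring, 82 mm across, 10 mm high, origin at the centre of its underside.
- lens_cap: Bystander: matte lens cap, 80 mm across, 11 mm high, origin at the centre of its underside.
- blower: Bystander: dark blower bulb standing upright, 62 mm across, 105 mm high, origin at the centre of its underside.

How it is judged (in metres and radians):
On the way:
1. the rod's tip is through the eyelet, past the end wall, with the grip still outside (x of rod_tip in the frame of bay above 0.016 m and x of rod in the frame of bay below -0.02 m and z of rod_tip in the frame of bay between 0.026 and 0.06 m and y of rod_tip in the frame of bay between -0.035 and 0.035 m and angle between the x axis of rod and the x axis of bay, either way round below 0.35 rad), for 0.1 s.
At the end, for the whole second after the job is handed in: The case lies flat on the bay's floor, its centre within 12 mm of the mouth line (half out); the rod, let go and at rest, passes through the eyelet with its tip at least 40 mm beyond the end wall's outer face and its grip outside (x of case in the frame of bay_mouth between -0.012 and 0.012 m and angle between case's own z axis and vertical below 0.1 rad and z of case in the frame of bay between 0.02 and 0.032 m and x of rod_tip in the frame of bay above 0.04 m and x of rod in the frame of bay below -0.02 m and z of rod_tip in the frame of bay between 0.024 and 0.066 m and y of rod_tip in the frame of bay between -0.045 and 0.045 m and angle between the x axis of rod and the x axis of bay, either way round below 0.5 rad and linear speed of case below 0.01 m/s and linear speed of rod below 0.02 m/s); the robot touches nothing.
It fails at once if the gripper touches the case in the bay (contact force between the fingers and case above 0.5 N).
It fails at once if a bystander (filter a or b, step ring, lens cap, blower) moved more than 30 mm (distance of any of filter_a, filter_b, step_ring, lens_cap, blower from where it was at the start of the episode above 0.03 m).
It also fails if it takes over 72 s, if anything falls off the work surface, if the arm or the gripper's body presses on something with over 40 N, if the wrist force passes 120 N, or if a joint passes its speed limit or range.

## Working session

There is one attempt and no reset: what is moved stays moved. The work goes in short steps, each a Python script; the robot and the scene stay as the last script left them, time stands still between calls to the robot, and variables do not carry over. Pictures are saved under pics/ and viewed, and the job is handed in when it is done.

```bash
mkdir -p pics; ls; python3 - <<'E'
from bench import robot
import cv2
for n in ["scene","top","wrist"]:
    c=robot.camera(n); cv2.imwrite(f"pics/{n}0.png",c["color"]); print(n,c["intrinsics"].tolist(),c["D"],c["R"].tolist(),c["t"])
print(robot.current_time(),robot.current_tcp_rot())
E
```

```text
pics
scene [[481.3787246859333, 0.0, 253.74418232744515], [0.0, 481.3787246859333, 190.4543100630649], [0.0, 0.0, 1.0]] [-0.09146335  0.          0.          0.          0.        ] [[-0.05513865534790614, 0.9984786195186771, -0.00041839036962219454], [0.794431895804362, 0.04361680962851753, -0.6057850582892558], [-0.6048451798725955, -0.033734556198447764, -0.795628234857827]] [  10.4344561  -424.11174122 1810.03183619]
top [[360.5418081513342, 0.0, 256.9142966890695], [0.0, 360.5418081513342, 189.3901005372074], [0.0, 0.0, 1.0]] [-0.08401893  0.          0.          0.          0.        ] [[-0.005938718909417872, -0.9992925108979702, -0.0371377069963229], [-0.9963564378161769, 0.009072884978983089, -0.0848028984199048], [0.08507984743741302, 0.036498772875097465, -0.9957054078082727]] [ 56.92579274 591.25058184 935.78596916]
wrist [[323.4976328809742, 0.0, 258.10676585942554], [0.0, 323.4976328809742, 189.920806292158], [0.0, 0.0, 1.0]] [-0.07991387  0.          0.          0.          0.        ] [[0.4104230011854855, 0.9118949324885439, -0.0007695450699957973], [0.8726234999114109, -0.3925025620642808, 0.2906371727349013], [0.2647285165981565, -0.11995570380224169, -0.9568330270350466]] [-625.67977911  -32.83292011  391.37330907]
0.15 [ 2.92484057e-04  8.39724719e-01  5.43012088e-01 -4.27963028e-04]
```

View pics/scene0.png

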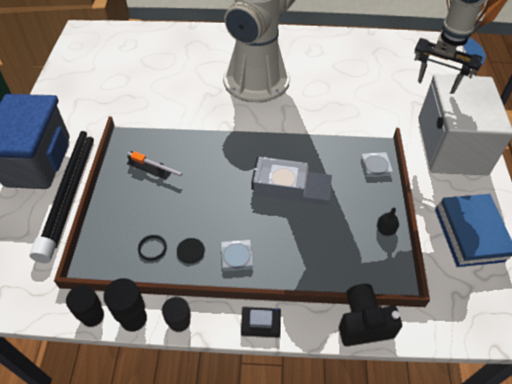

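View pics/top0.png

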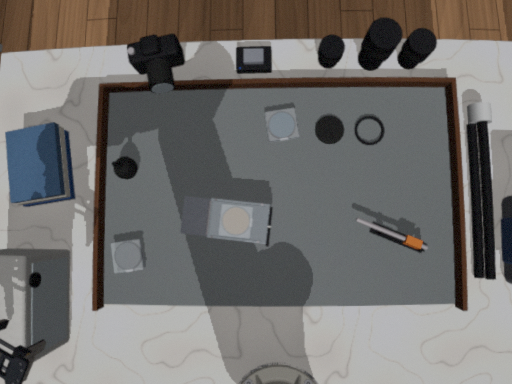

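View pics/wrist0.png

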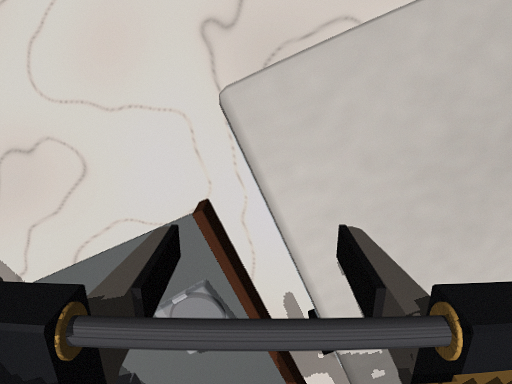

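```bash
cat > h.py <<'E'
from bench import robot
import cv2, numpy as np
def cam(n,name=None):
    c=robot.camera(n)
    if name: cv2.imwrite(f"pics/{name}.png",c["color"]); np.savez(f"pics/{name}.npz",**c)
    return c
def ray(c,uv):
    K,D,R,t=[np.asarray(c[k],float) for k in("intrinsics","D","R","t")]
    p=cv2.undistortPoints(np.array(uv,float).reshape(-1,1,2),K,D).reshape(-1,2)
    d=np.c_[p,np.ones(len(p))]@R
    return -R.T@t, d/np.linalg.norm(d,axis=1,keepdims=True)
def onz(c,uv,z):
    o,d=ray(c,uv); s=(z-o[2])/d[:,2]; return o+d*s[:,None]
def proj(c,X):
    R=np.asarray(c["R"]);rv=cv2.Rodrigues(R)[0]
    return cv2.projectPoints(np.array(X,float).reshape(-1,3),rv,np.asarray(c["t"],float),c["intrinsics"],c["D"])[0].reshape(-1,2)
def tri(cs,uvs):
    A=np.zeros((3,3));b=np.zeros(3);rs=[]
    for c,uv in zip(cs,uvs):
        o,d=ray(c,[uv]);P=np.eye(3)-np.outer(d[0],d[0]);A+=P;b+=P@o;rs.append((o,P))
    X=np.linalg.solve(A,b);return X,[np.linalg.norm(P@(X-o)) for o,P in rs]
def load(name): return dict(np.load(f"pics/{name}.npz"))
def crop(name,x0,y0,x1,y1,k):
    im=cv2.imread(f"pics/{name}.png")[y0:y1,x0:x1]
    cv2.imwrite(f"pics/{name}_c{x0}_{y0}.png",cv2.resize(im,None,fx=k,fy=k,interpolation=cv2.INTER_CUBIC))
E
python3 - <<'E'
from h import *
t=cam("top","top1");s=cam("scene","scene1")
crop("top1",170,180,440,260,2.9);crop("scene1",110,130,350,210,3.3)
for n,c in(("top",t),("scene",s)):
    hsv=cv2.cvtColor(c["color"],cv2.COLOR_BGR2HSV)
    m=cv2.inRange(hsv,(5,170,120),(18,255,255))
    k,l,st,ce=cv2.connectedComponentsWithStats(m)
    for i in range(1,k):
        if st[i,4]>15: print(n,st[i],ce[i],onz(c,[ce[i]],42))
print(onz(t,[[358,221],[427,247],[265,246],[271,207]],42))
E
```

```text
top [404 235  18  14 144] [412.99305556 242.07638889] [[ 449.29453099 -352.89811102   42.        ]]
scene [487   0  15  14  53] [492.86792453   6.16981132] [[-522.33256886 1026.04632633   42.        ]]
scene [131 152  14  10  87] [137.32183908 156.49425287] [[ 449.91537126 -355.07621177   42.        ]]
[[ 505.54402654 -210.26680592   42.        ]
 [ 435.98126985 -389.6482733    42.        ]
 [ 442.81685711   31.79473321   42.        ]
 [ 543.84353666   15.37982874   42.        ]]
```

View pics/top1_c170_180.png

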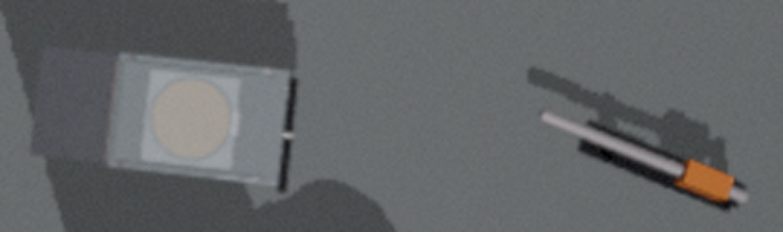

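View pics/scene1_c110_130.png

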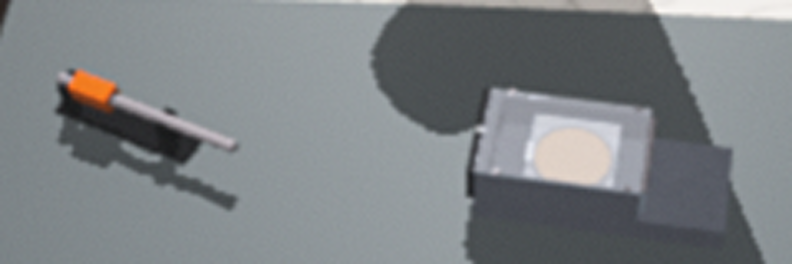

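```bash
cat >> h.py <<'E'
from scipy.spatial.transform import Rotation as Rn
def quat(yaw,pitch_R=None):
    # tool down, tool x at yaw (rad)
    x=np.array([np.cos(yaw),np.sin(yaw),0]);z=np.array([0,0,-1.]);y=np.cross(z,x)
    q=Rn.from_matrix(np.c_[x,y,z]); 
    if pitch_R is not None: q=pitch_R*q
    q=q.as_quat(); return [float(v) for v in (q[3],q[0],q[1],q[2])]
E
python3 - <<'E'
from h import *
c=robot.camera("wrist")
q=robot.current_tcp_rot();T=Rn.from_quat([q[1],q[2],q[3],q[0]]).as_matrix()
C=-c["R"].T@c["t"]; print("cam in tool",T.T@(C-np.array(robot.current_position())), "axis",T.T@c["R"][2])
a=np.deg2rad
for yaw,p in((-21,(449,-353,23)),(-21,(449,-353,200)),(-9.2,(463,-150,60)),(-9.2,(480,-35,42)),(-9.2,(490,-80,220))):
    print(yaw,p,robot.solve_ik(list(p),quat(a(yaw))))
E
```

```text
cam in tool [   1.1751541   -82.24912816 -169.49757604] axis [2.29096017e-04 2.90648365e-01 9.56829909e-01]
-21 (449, -353, 23) [-6.68890544e-01  5.18830599e-01  1.88438051e+00 -4.44089210e-16
  7.38381548e-01 -3.02371401e-01]
-21 (449, -353, 200) [-6.68890544e-01  2.84613676e-01  1.76545561e+00 -4.44089210e-16
  1.09152337e+00 -3.02371401e-01]
-9.2 (463, -150, 60) [-3.16385749e-01  3.58782703e-01  2.04993730e+00 -4.44089210e-16
  7.32872650e-01 -1.55815457e-01]
-9.2 (480, -35, 42) [-7.59045791e-02  3.84312667e-01  2.07024904e+00 -4.44089210e-16
  6.87030946e-01  8.46657121e-02]
-9.2 (490, -80, 220) [-1.64858659e-01  1.46090157e-01  1.89623287e+00 -4.44089210e-16
  1.09926963e+00 -4.28836776e-03]
```

```bash
python3 - <<'E'
from h import *
a=np.deg2rad
q=quat(a(-9.2))
robot.move_ptp([484,-40,170],q); robot.pause(0.2); cam("wrist","w1")
robot.move_ptp([470,-100,150],q); robot.pause(0.2); cam("wrist","w2")
q=quat(a(-21))
robot.move_ptp([425,-405,190],q); robot.pause(0.2); cam("wrist","w3")
robot.move_ptp([460,-400,190],q); robot.pause(0.2); cam("wrist","w4")
print(robot.current_time())
E
python3 -c "
import cv2,numpy as np
I=[cv2.imread(f'pics/w{i}.png') for i in (1,2,3,4)]
cv2.imwrite('pics/w12.png',cv2.resize(np.vstack([np.hstack(I[:2]),np.hstack(I[2:])]),(800,600)))"
```

```text
5.4417
```

View pics/w12.png

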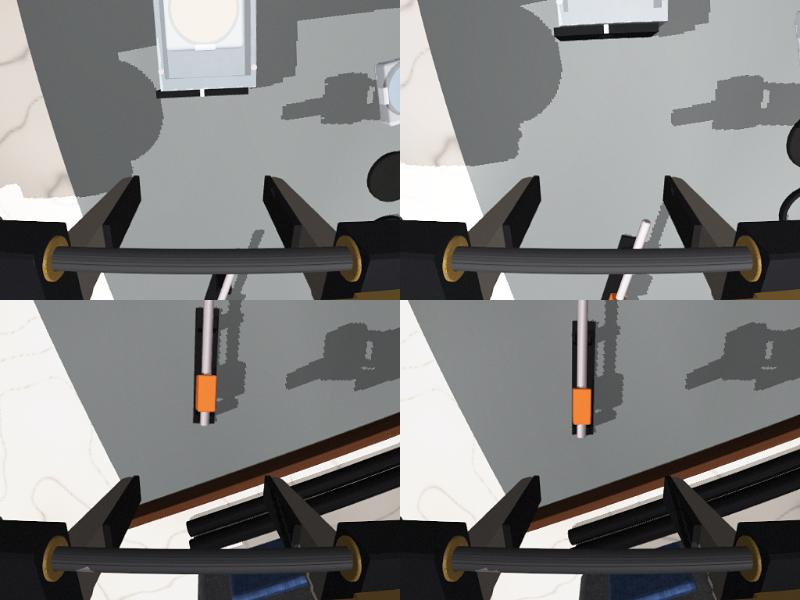

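```bash
python3 - <<'E'
import sys; sys.argv=['x']
from h import *
crop("w1",190,90,330,160,5.5);crop("w2",180,0,350,70,4.7);crop("w3",220,0,300,170,4)
crop("w4",200,0,280,190,3)
for i in(3,4):
    c=load(f"w{i}");hsv=cv2.cvtColor(c["color"],cv2.COLOR_BGR2HSV)
    m=cv2.inRange(hsv,(5,170,100),(18,255,255)); m[200:]=0
    cn=max(cv2.findContours(m,0,2)[0],key=cv2.contourArea); print(i,cv2.minAreaRect(cn),cv2.boxPoints(cv2.minAreaRect(cn)).tolist())
E
```

```text
3 ((262.9744567871094, 119.13897705078125), (25.69944953918457, 47.20225524902344), 2.2906100749969482) [[249.1916961669922, 142.20767211914062], [251.0782928466797, 95.04312896728516], [276.7572021484375, 96.07028198242188], [274.87060546875, 143.23483276367188]]
4 ((232.5, 136.0), (46.0, 23.0), 90.0) [[221.0, 113.0], [244.0, 113.0], [244.0, 159.0], [221.0, 159.0]]
```

View pics/w1_c190_90.png

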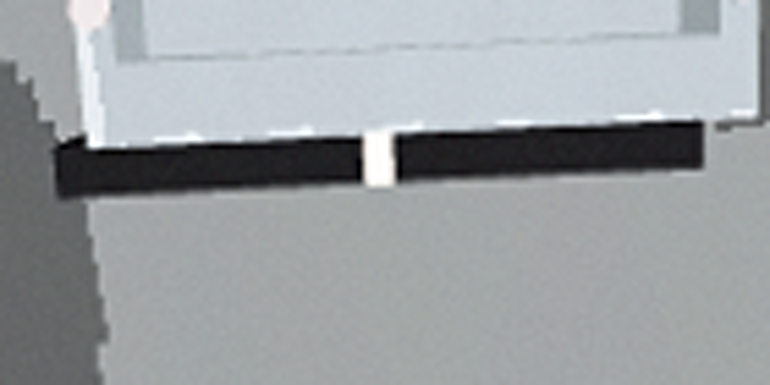

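View pics/w2_c180_0.png

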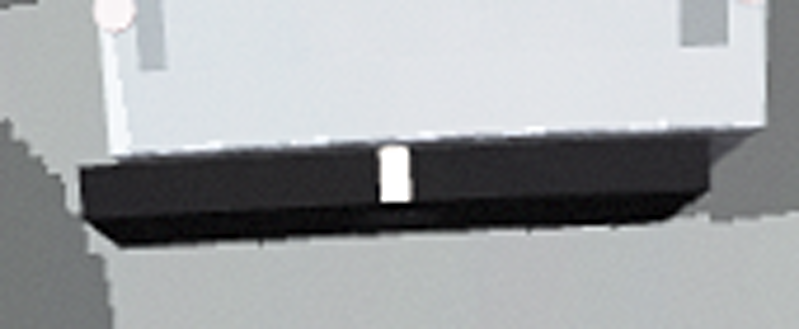

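View pics/w4_c200_0.png

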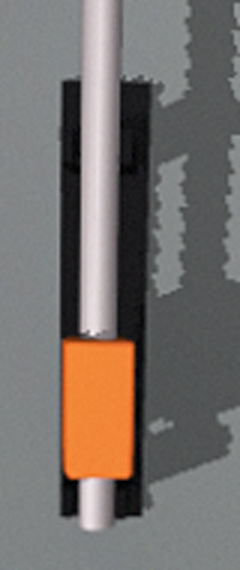

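View pics/w3_c220_0.png

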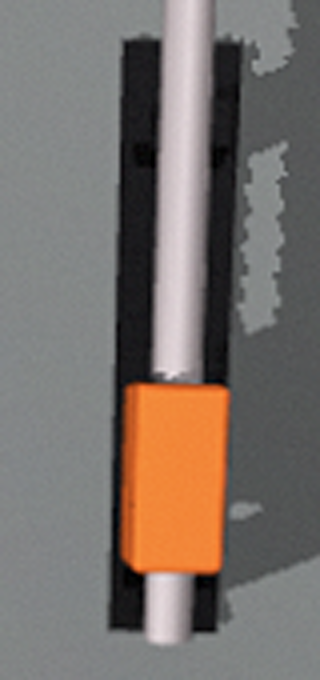

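```bash
cat > meas.py <<'E'
from h import *
u=lambda p,k,o:[(p[0]+.5)/k-.5+o[0],(p[1]+.5)/k-.5+o[1]]
w1,w2,w3,w4=[load(f"w{i}") for i in(1,2,3,4)]
A=lambda p:u(p,5.5,(190,90)); B=lambda p:u(p,4.7,(180,0))
for n,p,q in(("mark front",(380,186),(396,203)),("mark back",(377,131),(393,146)),("L front",(60,198),(85,215)),("R front",(703,167),(709,190)),("L back",(58,147),(82,165))):
    X,r=tri([w1,w2],[A(p),B(q)]);print(n,X.round(1),np.round(r,2))
    print("   at z62:",onz(w1,[A(p)],62).round(1),onz(w2,[B(q)],62).round(1))
# shaft axis by planes
def mid(c,r0,r1,x0,x1):
    g=c["color"][:,x0:x1].astype(int).min(2);out=[]
    for r in range(r0,r1):
        e=np.where(g[r]>125)[0]
        # brightest neutral run
        d=np.gradient(g[r].astype(float)); a=d.argmax();b=d.argmin()
        if 5<b-a<20: out.append((x0+(a+b)/2,r))
    out=np.array(out);print(len(out)); return np.array(out)
def plane(c,pts):
    o,d=ray(c,pts); n=np.linalg.svd(d)[2][2]; print("res",np.abs(d@n).max()*300); return o,n
m3=mid(w3,10,85,245,285);m4=mid(w4,10,105,212,250)
print(m3[[0,-1]],m4[[0,-1]])
o3,n3=plane(w3,m3);o4,n4=plane(w4,m4)
d=np.cross(n3,n4);d/=np.linalg.norm(d);d*=np.sign(d[1])
p=np.linalg.lstsq(np.array([n3,n4,d]),[n3@o3,n4@o4,d@np.array([449,-353,42])],rcond=None)[0]
print("axis pt",p,"dir",d,"yaw",np.rad2deg(np.arctan2(d[1],d[0])))
C=lambda p:u(p,4,(220,0)); Dd=lambda p:u(p,3,(200,0))
for n,P,Q in(("TL",(138,384),(63,340)),("TR",(228,386),(134,341)),("BR",(224,571),(131,478)),("BL",(133,573),(65,476)),("tail",(168,643),(96,530))):
    X,r=tri([w3,w4],[C(P),Dd(Q)]);print(n,X.round(1),np.round(r,2),onz(w3,[C(P)],53).round(1),onz(w4,[Dd(Q)],53).round(1))
E
python3 meas.py; python3 -c "
from h import *
crop('w2',280,260,350,384,5)"
```

```text
mark front [494.4  17.9  62.7] [0.02 0.02]
   at z62: [[494.4  17.8  62. ]] [[494.4  18.   62. ]]
mark back [495.2  26.2  63.5] [0.04 0.04]
   at z62: [[495.3  26.1  62. ]] [[495.2  26.5  62. ]]
L front [445.6  24.1  63.6] [0.03 0.03]
   at z62: [[445.3  24.   62. ]] [[445.4  24.4  62. ]]
R front [544.3  12.7  59.9] [0.03 0.03]
   at z62: [[544.   12.9  62. ]] [[543.8  12.4  62. ]]
L back [446.6  31.7  62.5] [0.08 0.08]
   at z62: [[446.6  31.7  62. ]] [[446.4  31.8  62. ]]
0
14Traceback (most recent call last):
  File "meas.py", line 20, in <module>
    print(m3[[0,-1]],m4[[0,-1]])
          ~~^^^^^^^^
IndexError: index 0 is out of bounds for axis 0 with size 0
```

View pics/w2_c280_260.png

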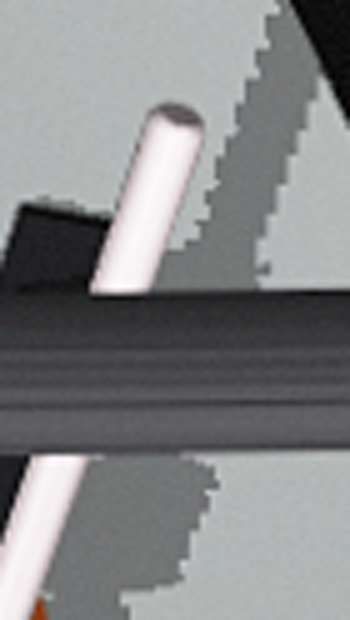

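```bash
python3 - <<'E'
s=open('meas.py').read()
a=s.index("    g=c[");b=s.index("    out=np.array(out)")
s=s[:a]+'''    m=cv2.inRange(c["color"],(150,150,150),(255,255,255));out=[]
    for r in range(r0,r1):
        e=np.where(m[r,x0:x1])[0]
        if 8<len(e)<18: out.append((x0+(e[0]+e[-1])/2,r))
'''+s[b:]
open('meas.py','w').write(s)
E
python3 meas.py|tail -12; python3 -c "
from h import *
crop('w1',180,0,350,125,4.7)
print(load('w3')['color'][50,245:285].min(1), load('w4')['color'][50,212:250].min(1))"
```

```text
95
[[265.5  10. ]
 [263.   84. ]] [[232.  10.]
 [231. 104.]]
res 0.3954844111436981
res 0.3985796865393697
axis pt [ 448.88306647 -352.89164888   47.03867963] dir [ 0.38807804  0.92156311 -0.01081098] yaw 67.16362783738242
TL [ 451.3 -326.7   58.6] [0.34 0.34] [[ 451.2 -327.    53. ]] [[ 450.5 -326.4   53. ]]
TR [ 470.6 -334.9   47.6] [0.03 0.03] [[ 470.3 -334.8   53. ]] [[ 470.9 -334.6   53. ]]
BR [ 454.8 -373.4   59.2] [0.08 0.08] [[ 454.8 -374.5   53. ]] [[ 454.1 -374.4   53. ]]
BL [ 434.3 -366.9   51.6] [0.51 0.51] [[ 434.5 -367.2   53. ]] [[ 434.6 -366.2   53. ]]
tail [ 435.8 -387.6   45.8] [0.2 0.2] [[ 436.2 -386.    53. ]] [[ 437.1 -386.3   53. ]]
[132 132 135 134  92  21  24  29  23  25  24  25  23  29  99 166 183 191
 199 207 211 203 186 169 147 126  95  50  25  24  26  25  25  37  79  85
  85 129 137 136] [132 132 130 131 132 134 133 138  66  20  26  29  13   5  25 161 180 189
 203 207 220 208 186 171 149 132 109  93  19  26  31  24  13  11  18  16
  12  45]
```

View pics/w1_c180_0.png

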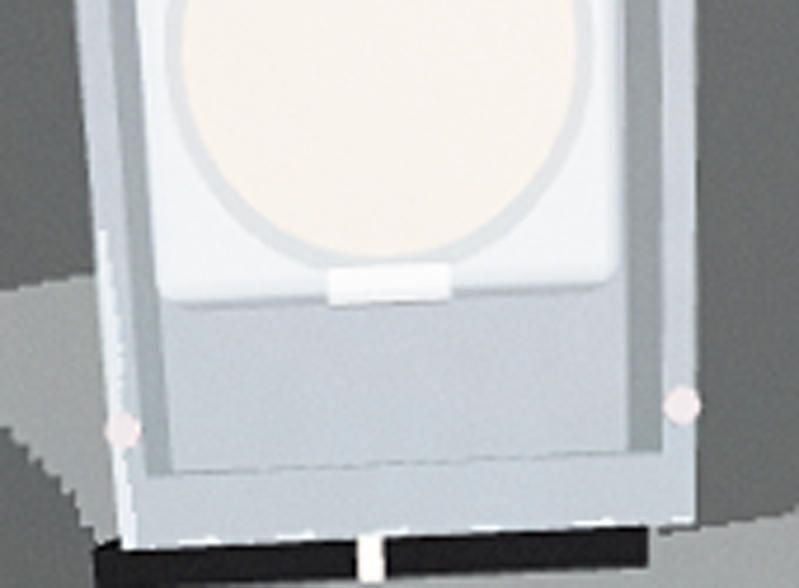

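```bash
cat >> h.py <<'E'
A=np.deg2rad
RY=A(67.7); G=np.array([452.6,-350.6]); rd=np.array([np.cos(RY),np.sin(RY)])
BY=A(83.35); H=np.array([494.4,17.9]); bd=np.array([np.cos(BY),np.sin(BY)])  # H= hole centre on plate outer face (bay x=-8)
OFF=5.  # TCP ahead of grip centre along rod
E
python3 - <<'E'
from h import *
w2=load("w2"); print("tip w2",onz(w2,[[314.6,282.7]],42),"pred",G+158*rd)
p=G+OFF*rd; q=quat(RY-np.pi/2)
robot.move_ptp([*p,110],q)
print(robot.current_opening(), robot.move_straight([*p,31],rate=80,stop_force=8))
print(robot.current_position(),robot.current_contact_force())
cam("wrist","w5");cam("scene","s5")
robot.close(40); print(robot.current_opening(),robot.current_contact_force(),robot.current_time())
cam("wrist","w6")
cv2.imwrite("pics/w56.png",np.hstack([cv2.imread("pics/w5.png")[:,:],cv2.imread("pics/w6.png")])[:, ::1][:384,:800] )
E
```

```text
tip w2 [[ 511.08469141 -204.23242028   42.        ]] pred [ 512.55407321 -204.4168645 ]
1.0008336985422035 False
[ 454.84543627 -346.22309462   31.45992208] [ 0.6960326   0.16123483 -0.32581862]
0.24639685801420672 [-5.48631473  1.71553582 -0.16668624] 8.2
```

View pics/w6.png

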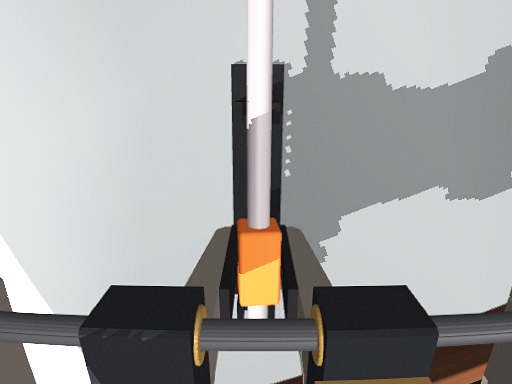

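```bash
python3 - <<'E'
from h import *
p=np.array(robot.current_position())
robot.move_straight([p[0],p[1],80],rate=80)
print(robot.current_contact_force(),robot.current_moment(),robot.current_opening())
q=quat(BY-np.pi/2); t=H-bd*(158-OFF+25)
robot.move_ptp([*t,80],q); robot.pause(.2)
print(robot.current_position(),robot.current_contact_force(),robot.current_moment(),robot.current_time())
cam("wrist","w7");cam("top","t7");cam("scene","s7")
crop("t7",230,180,370,260,5);crop("s7",150,130,300,210,5)
E
```

```text
[ 0.2925392  -0.7731428  -2.22623646] [-0.15608824  0.0859606   0.00727218] 0.24741871516149702
[ 473.91148121 -160.23032619   79.92388271] [-0.00930891 -0.55157209 -1.46229759] [-0.10417703  0.02523209 -0.0255381 ] 9.9917
```

View pics/w7.png

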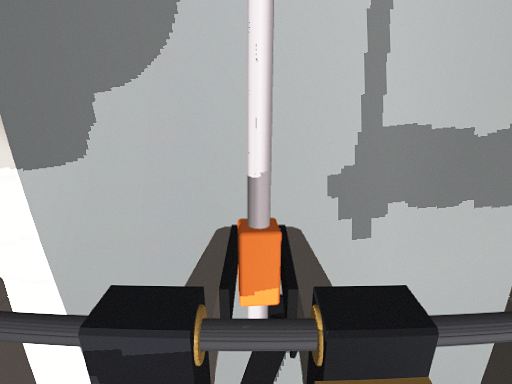

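View pics/t7_c230_180.png

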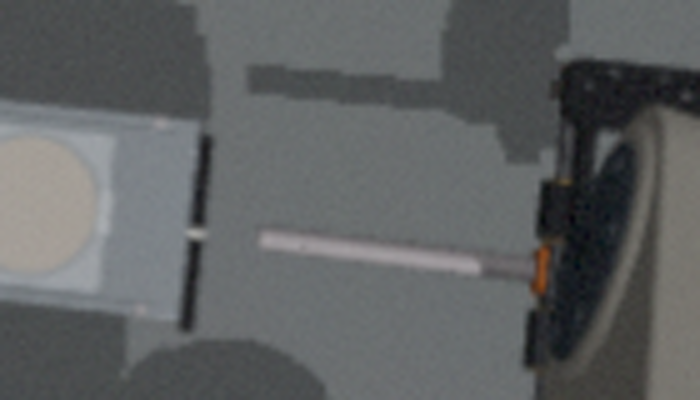

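View pics/s7_c150_130.png

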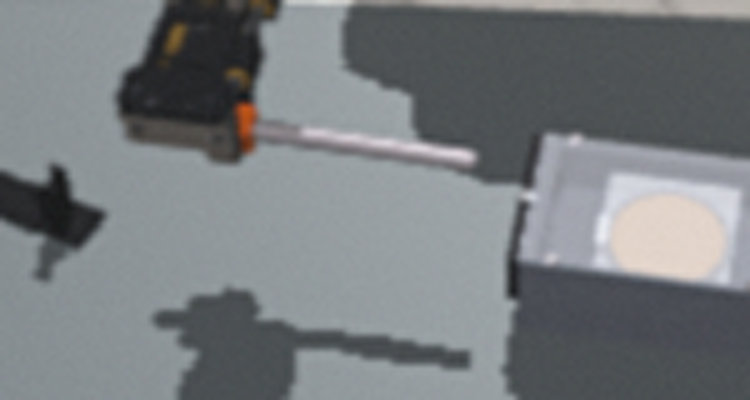

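```bash
python3 - <<'E'
from h import *
t,s=load("t7"),load("s7")
u=lambda p,o:[(p[0]+.5)/5-.5+o[0],(p[1]+.5)/5-.5+o[1]]
T=lambda p:u(p,(230,180));S=lambda p:u(p,(150,130))
a=tri([t,s],[T((262,239)),S((474,158))]);b=tri([t,s],[T((196,234)),S((530,197))])
print("tip",a,"mark",b)
tcp=np.array(robot.current_position()); print("tip by kin",tcp[:2]+bd*153,tcp[2]+11, "mark meas",H+4*bd,62)
d=(a[0]-b[0])[:2]; print("rel cam",d@bd, d@[-bd[1],bd[0]],a[0][2]-b[0][2])
k=tcp[:2]+bd*153-H-4*bd; print("rel kin",k@bd,k@[-bd[1],bd[0]],tcp[2]+11-62)
# shaft direction in w7
w=load("w7");m=cv2.inRange(w["color"],(90,70,70),(255,255,255))
E
```

```text
tip (array([491.58069738, -11.27717149,  88.52615081]), [np.float64(0.04640654724119865), np.float64(0.046406547241204577)]) mark (array([493.65874412,  21.98383508,  56.70964575]), [np.float64(0.509732703998245), np.float64(0.5097327039982488)])
tip by kin [491.49178499  -7.75279841] 90.93188582527735 mark meas [494.86321595  21.87308834] 62
rel cam -33.27787546795285 -1.787691381766811 31.816505069364517
rel kin -29.816991476222928 -0.08204756535431344 28.931885825277348
```

```bash
cat >> h.py <<'E'
N=np.array([-bd[1],bd[0]])  # bay +y
def tcp_for(x,y=0,z=31.2,o=5.):  # tip at bay x, offset y from hole; 
    return [*(H+bd*(x+8-158+o)+N*y),z]
def tipx(o=5.):
    p=np.array(robot.current_position()); d=p[:2]-H; return d@bd-8+158-o, d@N, p[2]
E
python3 - <<'E'
from h import *
robot.move_straight(tcp_for(-30),rate=80); robot.pause(.2)
print(tipx(),robot.current_contact_force(),robot.current_time())
cam("scene","s8");cam("top","t8")
r=robot.move_straight(tcp_for(25),rate=30,stop_force=6)
print(r,tipx(),robot.current_contact_force(),robot.current_moment(),robot.current_time())
cam("scene","s9");cam("top","t9");cam("wrist","w9")
crop("t9",230,180,370,260,5);crop("s9",150,130,300,210,5)
E
```

```text
(np.float64(-30.10452436527575), np.float64(-0.3765368328307574), np.float64(31.695643326413613)) [ 0.49250641 -0.10907106 -2.02066664] 11.1
False (np.float64(24.914232867525158), np.float64(-0.0072161283685435555), np.float64(31.20322015120879)) [ 0.84257175 -0.81102325 -1.77228471] [-0.15710362  0.10351862 -0.04353552] 13.1833
```

View pics/t9_c230_180.png

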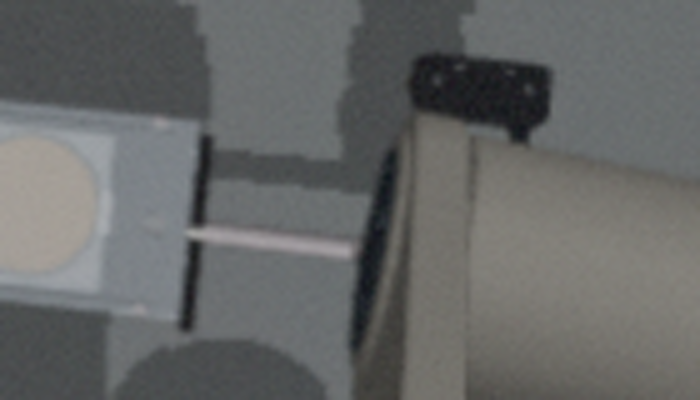

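View pics/s9_c150_130.png

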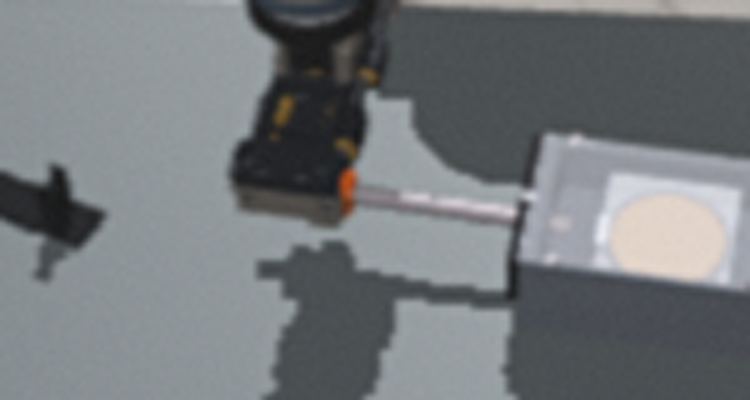

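```bash
python3 - <<'E'
from h import *
r=robot.move_straight(tcp_for(98),rate=35,stop_force=15); robot.pause(.2)
print(r,tipx(),robot.current_contact_force(),robot.current_moment(),robot.current_time())
cam("scene","s10");cam("top","t10");cam("wrist","w10")
crop("t10",160,170,320,270,5);crop("s10",210,130,350,230,5)
E
```

```text
False (np.float64(97.9613490981194), np.float64(0.004478486735586781), np.float64(31.201248225237467)) [ 0.67607329 -1.09022199 -2.09385217] [-0.16424242  0.12809949  0.01946131] 15.7667
```

View pics/t10_c160_170.png

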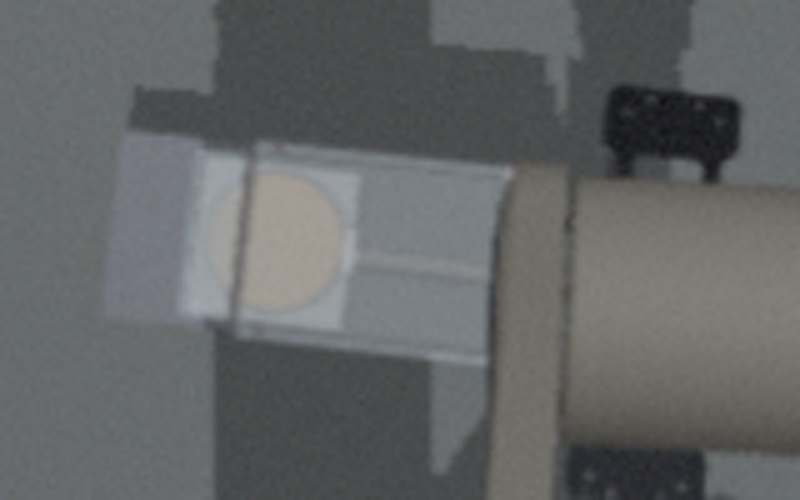

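View pics/s10_c210_130.png

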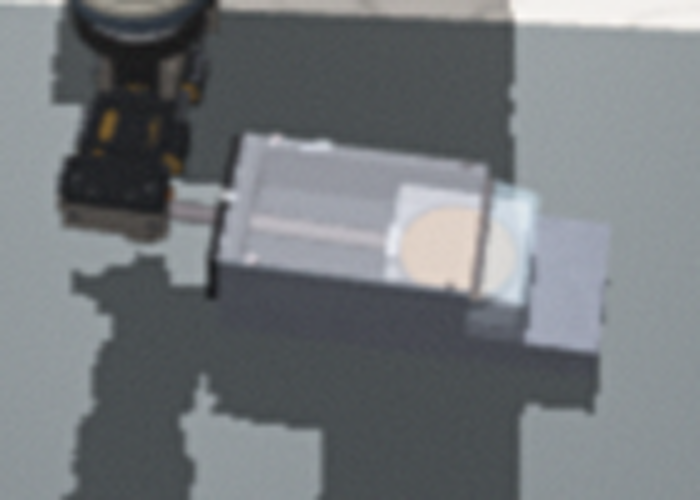

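View pics/w10.png

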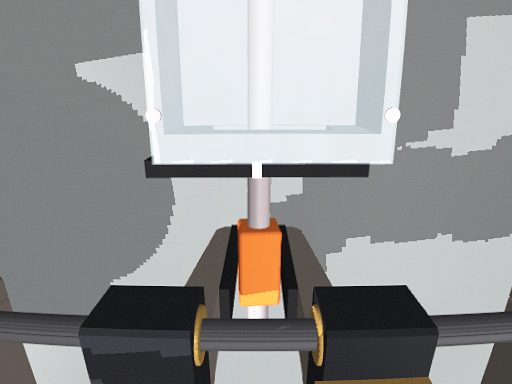

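```bash
cat >> h.py <<'E'
def bayc(X): 
    d=np.asarray(X)[:,:2]-H-8*bd; return np.c_[d@bd,d@N]
def casecheck(tn,sn):
    for n in(tn,sn):
        c=load(n);hsv=cv2.cvtColor(c["color"],cv2.COLOR_BGR2HSV)
        m=cv2.inRange(hsv,(5,20,120),(30,130,255)); z=np.zeros_like(m)
        x=(190,180,270,250) if n==tn else (270,155,345,205)
        z[x[1]:x[3],x[0]:x[2]]=m[x[1]:x[3],x[0]:x[2]]; z=cv2.morphologyEx(z,cv2.MORPH_CLOSE,np.ones((5,5)))
        cn=max(cv2.findContours(z,0,1)[0],key=cv2.contourArea); e=cv2.fitEllipse(cn)
        print(n,"disc",np.round(e[0],1),np.round(e[1],1),"bay xy z40/46/52:",[bayc(onz(c,[e[0]],h))[0].round(1).tolist() for h in(40,46,52)])
E
python3 - <<'E'
from h import *
casecheck("t10","s10")
t=load("t10");s=load("s10")
T=lambda *P:[[(p[0]+.5)/5-.5+160,(p[1]+.5)/5-.5+170] for p in P];S=lambda *P:[[(p[0]+.5)/5-.5+210,(p[1]+.5)/5-.5+130] for p in P]
print("near face top",bayc(onz(t,T((360,175),(342,328)),54)),"scene",bayc(onz(s,S((398,185),(383,280)),54)))
print("front top",bayc(onz(t,T((206,155),(180,316)),54)),"scene",bayc(onz(s,S((540,190),(525,300)),54)))
print("mouth",bayc(onz(t,T((255,145),(237,338)),71)),"scene",bayc(onz(s,S((488,170),(470,300)),71)))
E
```

```text
t10 disc [218.1 217.2] [14.2 23.6] bay xy z40/46/52: [[130.3, -7.8], [129.4, -7.9], [128.6, -7.9]]
s10 disc [298.4 179.1] [14.8 15.8] bay xy z40/46/52: [[129.1, -2.1], [129.2, -7.0], [129.3, -11.8]]
near face top [[ 97.19914172 -44.06745824]
 [ 97.39794576  35.28175881]] scene [[ 96.00510121  30.53070818]
 [ 96.51474448 -44.26423408]]
front top [[178.50890386 -45.62518118]
 [181.92616768  38.76040936]] scene [[182.3750544   41.47961363]
 [181.29656244 -44.81249304]]
mouth [[150.61468146 -52.89433368]
 [148.08894134  45.45995455]] scene [[149.27032459  37.32627291]
 [149.21626989 -63.53447206]]
```

```bash
python3 - <<'E'
from h import *
r=robot.move_straight(tcp_for(113.5),rate=20,stop_force=15); robot.pause(.2)
print(r,tipx(),robot.current_contact_force())
th=A(3); Rp=Rn.from_rotvec(th*np.array([*N,0])); P=np.array([*(H+4*bd),42.2])
p=np.array(tcp_for(113.5)); p2=P+Rp.apply(p-P)
r=robot.move_straight(p2.tolist(),rate=5,ori=quat(BY-np.pi/2,Rp),stop_force=12); robot.pause(.3)
print(r,p2-p,robot.current_contact_force(),robot.current_moment(),robot.current_time())
cam("scene","s11");cam("top","t11");cam("wrist","w11")
crop("t11",160,170,320,270,5);crop("s11",210,130,350,230,5)
t=load("t11")
E
```

```text
False (np.float64(113.45321364688718), np.float64(-0.017824435757818852), np.float64(31.2066942627475)) [-1.04907449  0.37074899 -2.34313241]
False [-0.0610338  -0.5234981   1.87300156] [-0.20808997 -0.13106547 -1.69064175] [-0.09990007  0.07453764  0.04031258] 17.8833
```

View pics/t11_c160_170.png

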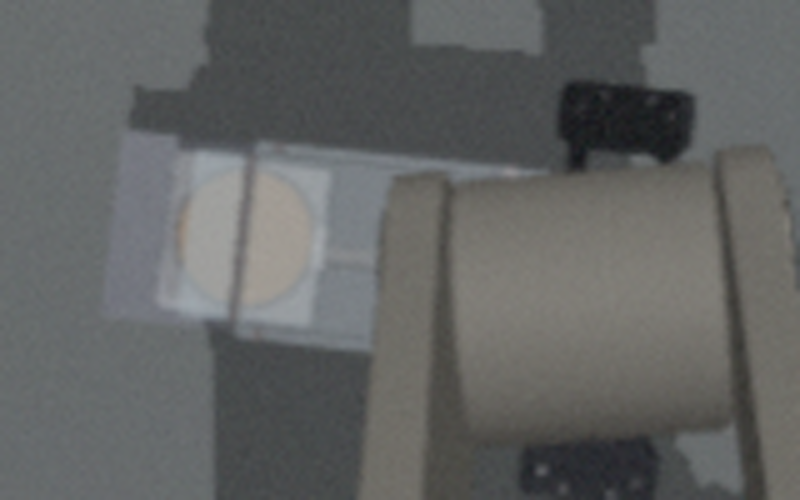

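View pics/s11_c210_130.png

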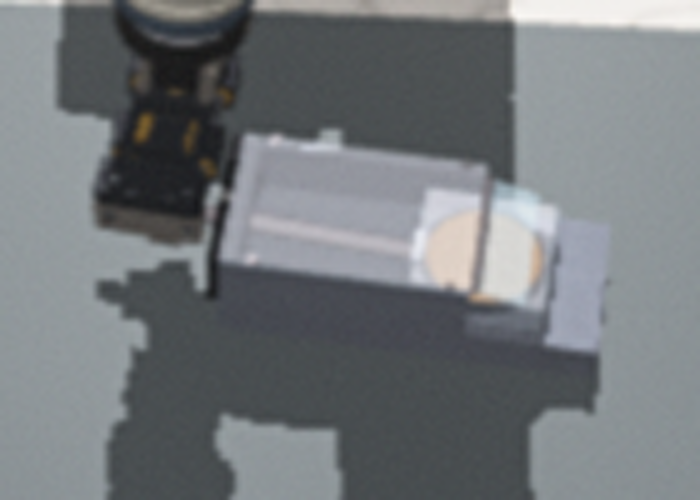

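```bash
python3 - <<'E'
from h import *
t=load("t11");s=load("s11")
T=lambda *P:[[(p[0]+.5)/5-.5+160,(p[1]+.5)/5-.5+170] for p in P];S=lambda *P:[[(p[0]+.5)/5-.5+210,(p[1]+.5)/5-.5+130] for p in P]
print("near",bayc(onz(t,T((332,170),(313,326)),54)),"scene",bayc(onz(s,S((425,188),(412,283)),54)))
print("front",bayc(onz(t,T((183,152),(160,306)),54)),"scene",bayc(onz(s,S((559,207),(546,303)),54)))
robot.open_gripper(); robot.pause(.5)
print(robot.current_opening(),robot.current_contact_force())
p=np.array(robot.current_position()); robot.move_straight([p[0],p[1],p[2]+20],rate=40)
robot.move_straight([p[0],p[1],220],rate=120)
b=H-bd*120; robot.move_ptp([*b,220],quat(BY-np.pi/2)); robot.pause(.5)
print(robot.current_time())
cam("scene","s12");cam("wrist","w12")
robot.move_ptp([330,-300,250],quat(BY-np.pi/2)); robot.pause(.2)
cam("scene","s13");cam("top","t13"); print(robot.current_time())
crop("t13",160,170,320,270,5);crop("s13",210,130,350,230,5)
E
```

```text
near [[111.98921121 -45.05616166]
 [112.44265156  35.96429228]] scene [[112.62445515  30.97689191]
 [113.79716102 -43.56887649]]
front [[190.75026808 -45.86121115]
 [192.97898973  34.83846304]] scene [[195.04408635  29.96522463]
 [193.77144658 -44.92256475]]
1.0022576086078314 [-0.09539373  0.12470008  0.08367792]
22.7667
24.15
```

View pics/w12.png

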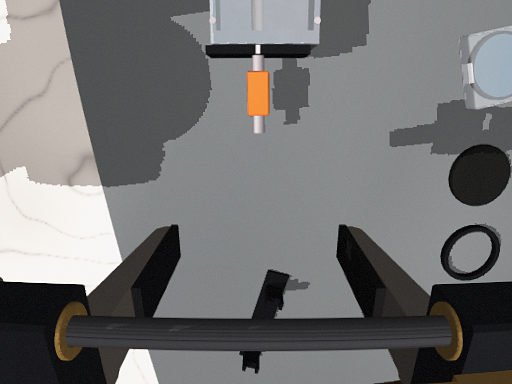

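View pics/t13_c160_170.png

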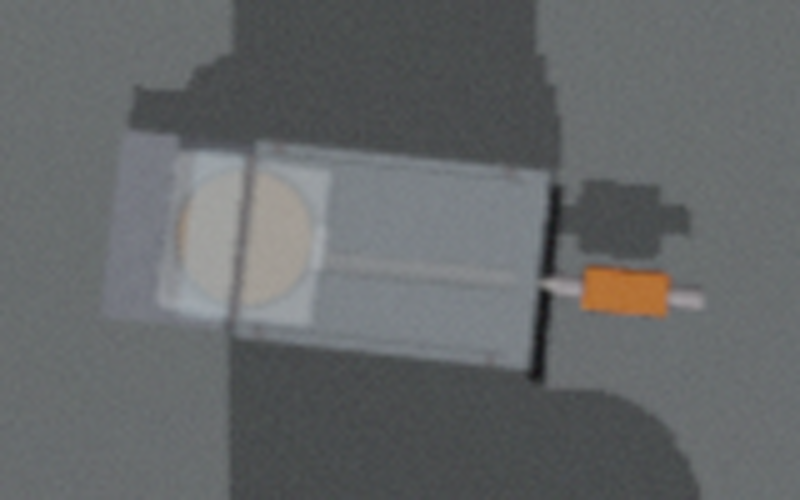

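View pics/s13_c210_130.png

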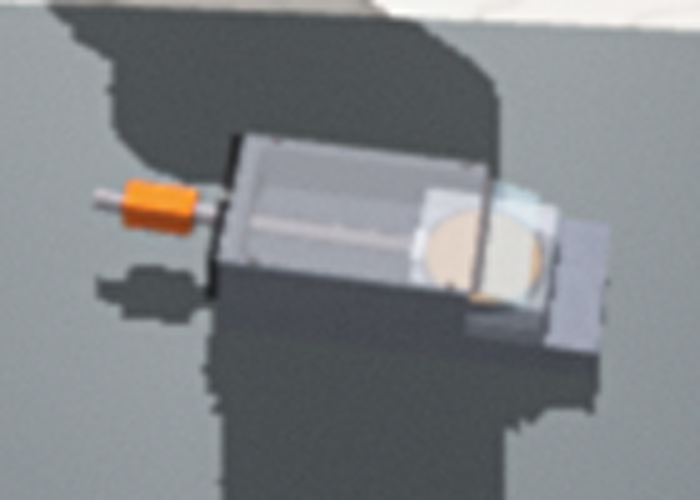

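View pics/s13.png

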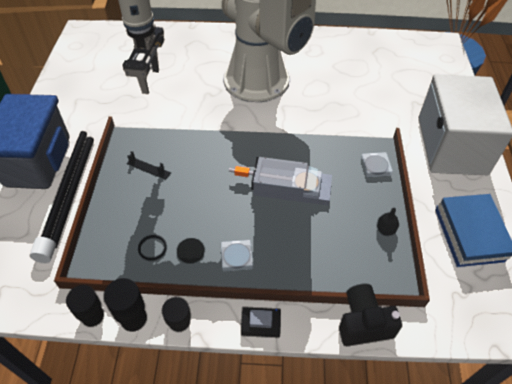

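```bash
python3 - <<'E'
from h import *
print(robot.current_contact_force(),abs(np.array(robot.current_qvel())).max()); robot.job_done(); print(robot.current_time())
E
```

```text
[ 0.91768102  0.31857299 -0.2254748 ] 0.005818094784050709
the job is handed in; nothing more can be done
the job is handed in; nothing more can be done
```

The job is done and handed in at about 24 s of the 72 s allowed. I took the rod by its grip and lined it up with the eyelet using the white mark. It went through first time without touching, and I pushed the case to the mouth, let the rod go and drew the arm clear.

**Case position:** the last measurements, taken just before letting go, put the case's near face at bay x ≈ 112–114 mm and its front face at ≈ 191–195 mm. The case centre is therefore about 2–5 mm past the mouth line, against ±12 mm allowed. The case looked the same in the pictures after release.

**Rod:** it rests through the eyelet with the tip at about x = 113 mm. The grip is outside, its centre near x = -45 mm.

**Bystanders:** the other filters, ring, cap and blower look unmoved in the last picture. I judged this by eye only.

**Disagreements:**
- Before insertion, the top and scene cameras put the tip about 1.7 mm further sideways than the arm's own position did. I trusted the arm and wrist-camera values, and the rod went in.
- Fitting the amber disc to find the case centre failed, because the cover edge cuts across the disc. I used the case's edges instead.

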